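# Find the stamped vial crate and push it over the dispatch line

## Task

One of the two empty vial crates on the lab bench is stamped underneath and has to go back. With the fingertips, tip both crates over onto their sides to see the undersides, then push the stamped one, still on its side, just completely across the white tape line, into the dispatch strip on the robot's side of it, and stop it there close by the line. The other crate stays on its side and is not sent across; lift neither crate off the bench, and leave everything else on the bench where it stands.

Things in the scene. Friction and masses are not known exactly. Their poses are not given: they have to be found in the camera images.
- crate_a: one of two like loose crates: empty open-topped pale plastic vial crate, 80 (its x) x 140 (its y) x 120 mm high, with an outward rim round the top (10 mm high, outside 88 x 148 mm) and a hand slot in each short end. Origin at the centre of the underside, z up out of the mouth. Starts upright, a long side towards the robot (yaw within 0.3 rad), about 0.4 m from the other crate.
- crate_b: the other crate, same build. Each is 0.3 to 0.5 kg, centre of mass 45 to 50 mm up: past about 40 degrees it falls by itself onto a long side. Rubber runners along the long bottom edges hold it while it is tipped about them. Pushed low it slides; a fingertip pulling level near the top of the far wall may drag it, unless it also rises with the wall along the arc about the near bottom edge.
- stamp (a point): centre of the ink stamp: a black ring 60 mm across with a diagonal cross in it, in the middle of the underside of the crate that has it; the other underside is plain. Hidden until that crate is tipped. A crate tipped towards the robot shows its underside to the camera in front, and its flat underside can then be pushed towards the robot.
- crate_a_foot0 (a point): bottom corner of crate_a at its own -x -y side, level with the underside
- crate_a_foot1 (a point): bottom corner of crate_a at its own -x +y side, level with the underside
- crate_a_foot2 (a point): bottom corner of crate_a at its own +x -y side, level with the underside
- crate_a_foot3 (a point): bottom corner of crate_a at its own +x +y side, level with the underside
- crate_a_mouth (a point): centre of the open mouth of crate_a, level with the rim, 120 mm from the underside
- crate_b_foot0 (a point): bottom corner of crate_b at its own -x -y side, level with the underside
- crate_b_foot1 (a point): bottom corner of crate_b at its own -x +y side, level with the underside
- crate_b_foot2 (a point): bottom corner of crate_b at its own +x -y side, level with the underside
- crate_b_foot3 (a point): bottom corner of crate_b at its own +x +y side, level with the underside
- crate_b_mouth (a point): centre of the open mouth of crate_b, level with the rim, 120 mm from the underside
- tape: white tape line stuck flat on the bench, 25 mm wide and 800 mm long, running left to right between the robot and the crates; origin at its middle, y along the tape, +x away from the robot (towards the crates). The bench on the robot's side of it is the dispatch strip. The line that counts is the middle of the tape.
- bath_pot: bystander, leave alone: steel bath pot, 130 mm across, 88 mm high; origin at the centre of its underside
- petri: bystander, leave alone: flat glass dish with lid, 98 mm across, 17 mm high, between the crates; origin at the centre of its underside
- amber_jar: bystander, leave alone: amber jar with black cap, 56 mm across, 100 mm high, beyond the crates; origin at the centre of its underside
- vial: bystander, leave alone: small clear vial with white cap, 23 mm across, 51 mm high, between the crates; origin at the centre of its underside
- beaker: bystander, leave alone: glass beaker, 76 mm across, 92 mm high; origin at the centre of its underside
- wash_bottle: bystander, leave alone: white wash bottle with spout, 68 mm across, about 195 mm high, beyond the crates at the side; origin at the centre of its underside
- weigh_boat: bystander, leave alone: square white weighing tray, 75 x 75 x 20 mm; origin at the centre of its underside
Mind the look-alikes: they are no part of the job. What is shaped like the crate_b but blue is not meant.

How it is judged:
By the outcome, as a careful person would: the job done as asked, in the order asked, and still so for the second after the job is handed in, with the robot touching nothing.
It also fails if it takes over 72 s, if anything falls off the work surface, if the arm or the gripper's body presses on something with over 40 N, if the wrist force passes 120 N, or if a joint passes its speed limit or range.

## Robot

A 6-joint arm with a two-finger parallel gripper is mounted at the origin on the work surface. World frame = base frame: x ahead of the robot, y to its left, z up, the work surface at z = 0. Lengths are in m, angles in degrees, forces in N, time in s.
With the tool pointing down it reaches from about 0.375 to 0.9 m from the base axis. Payload 3.1 kg.
Tool frame: the origin (TCP) lies at the very end of the fingers, on their centre line; the grasp point (between the pads) lies 19 mm behind it; z points along the fingers, x is the direction in which the jaws open and shut, and the axes are right-handed (so a half turn about z gives the same grasp; the last joint's range is limited). The gripper opens to 87 mm and grips with 3 to 60 N. Pads are 19 mm wide; open, the fingers measure 117 mm over their backs; the gripper's body (75 mm by 190 mm) begins 51 mm behind the grasp point.
Start: joints at [-84.712, 30.224, 82.088, -0, 67.689, -10.227], TCP at [0.167, -0.602, 0.223] pointing down, gripper open.
Joint ranges: [-176.69, 176.69], [-43.24, 126.21], [12.49, 139.97], [-82, 262], [0, 151.66], [-163.58, 163.58]. Speed limits (degrees/s): [159.86, 159.86, 180, 180, 180, 180].

## Interface

Orientations are given as a 3x3 rotation matrix whose columns are the frame's x, y, z axes.
In Python, from rig import read_state, capture, bot gives the robot as it stands.
- The arm moves only by the shell command python3 -m crank 'ROWS' [OPENING]. ROWS is JSON, a list of rows, each a list of 2 entries, a list of its own where there are three numbers: the shift along the tool's x, y, z in cm, then the turn, a rotation vector about the tool's x, y, z in rad. In form: [[[dx, dy, dz], [wx, wy, wz]], ...]. A call has 1 to 12 rows; each row shifts and turns the commanded pose from where the row before left it, along the tool's axes as they then stand; what a row does not reach is not made up. A row lasts 1/10 s, in which the tool goes at most 50 mm and 8.59 degrees, less where a joint would pass 70% of its speed; a pose out of reach is approached as far as the arm can. A call with a gripper value outside its range is refused whole. OPENING is the closure, from -1 (fully open) to 1 (shut), set as the call begins (- or left out, the last holds). The fingers move at their own pace and stop on an object; the grip force is fixed at half the most. Time passes only in rows, so rows that do not move let the fingers close. It gives the time, the measured TCP pose, the force and the opening at its end, in the units of the state.
- read_state(): the state, without advancing time (a new reading comes with each control period).
- capture(name): name is "side" or "top"; returns a dict with "pixels" (384x512x3 uint8, red, green, blue), "camera_matrix" (3x3 intrinsics, pixels), "R" (3x3) and "t" (3): a world point X has camera coordinates R X + t. Camera axes: x right, y down, z forward; pixel columns grow to the right and rows downward; lengths in m; the calibration is good to about 2 mm. A picture is of the moment at which its call begins. There is no depth.
- bot.hand_in(): hands the job in, once; it reports no verdict.
The state is a dict: "time_s": time; "joint_positions": joint angles; "qvel": joint speeds; "tau": joint torques, N m; "position": TCP position; "tcp_rot": TCP orientation; "force": force on the tool from outside, world axes, zero at the start; "moment": the same for the moment, N m; "opening": opening from 0.0 (shut) to 1.0 (fully open).
Only numpy, scipy, OpenCV 4.12 (cv2) and the standard library are available. Lean on these libraries where they do the work, as an engineer would, in place of code of your own. Each camera call takes 0.05 s, during which the arm holds its last target.

## Working session

There is one attempt and no reset: what is moved stays moved. The work goes in short steps, Python scripts to look and compute and a shell command to move; the robot and the scene stay as the last step left them, time stands still between calls to the robot, and variables do not carry over. Pictures are saved under pics/ and viewed, and the job is handed in when it is done.

```bash
mkdir -p pics; ls
python3 - <<'E'
from rig import read_state,capture,bot
import cv2
s=read_state();print(s)
for n in("side","top"):
    c=capture(n);cv2.imwrite(f"pics/{n}0.png",cv2.cvtColor(c["pixels"],cv2.COLOR_RGB2BGR));print(n,c["camera_matrix"],c["R"],c["t"])
E
```

```text
pics
{'time_s': 0.0, 'joint_positions': array([-8.47111895e+01,  3.02802954e+01,  8.21544060e+01,  1.72458837e-03,
        6.76874510e+01, -1.02257984e+01]), 'qvel': array([ 0.0006987 ,  0.04729788,  0.04472019, -0.07549278, -0.01850033,
        0.04386548]), 'tau': array([ 9.57114789e-04, -4.40029299e+01, -1.76596963e+01,  6.32543396e-02,
        5.80909266e-02, -1.62031561e-04]), 'position': array([ 0.167164  , -0.60149882,  0.22156835]), 'tcp_rot': array([[ 2.67472851e-01, -9.63565382e-01, -1.68788201e-04],
       [-9.63563123e-01, -2.67472596e-01,  2.12544943e-03],
       [-2.09315571e-03, -4.05861932e-04, -9.99997727e-01]]), 'force': array([ 0.27801941, -0.62602033, -0.18823769]), 'moment': array([-0.02365978,  0.02998508, -0.03387148]), 'opening': 1.0019627855845312}
side [[429.53367032   0.         251.49258061]
 [  0.         429.53367032 189.31941942]
 [  0.           0.           1.        ]] [[-0.88349895 -0.46802015 -0.01966602]
 [-0.27834005  0.5582742  -0.78157325]
 [ 0.37677106 -0.6850453  -0.62350341]] [0.45369924 0.25024606 1.18908994]
top [[446.02597737   0.         251.84933963]
 [  0.         446.02597737 193.55441901]
 [  0.           0.           1.        ]] [[ 0.02087563 -0.99976953  0.00500968]
 [-0.989226   -0.02138118 -0.14482667]
 [ 0.1449004  -0.00193236 -0.98944436]] [-0.10369623  0.52946037  1.59426214]
```

View pics/side0.png

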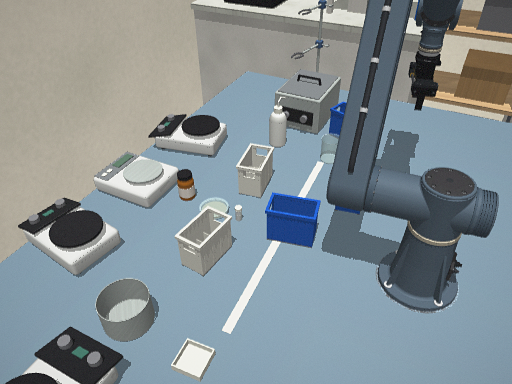

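View pics/top0.png

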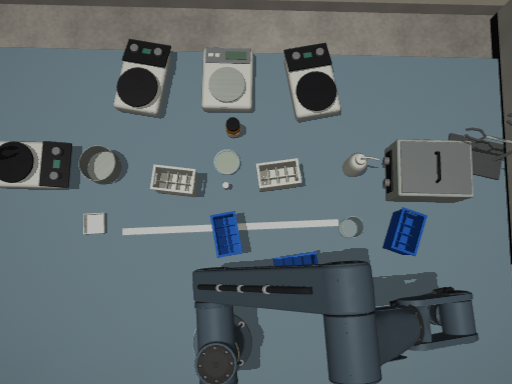

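Run:
```python
import cv2
a=cv2.imread("pics/top0.png");cv2.imwrite("pics/top0c.png",cv2.resize(a[120:280,110:370],None,fx=3,fy=3,interpolation=cv2.INTER_CUBIC))
a=cv2.imread("pics/side0.png");cv2.imwrite("pics/side0c.png",cv2.resize(a[90:290,150:350],None,fx=3,fy=3,interpolation=cv2.INTER_CUBIC))
```

```text
(no output)
```

View pics/top0c.png

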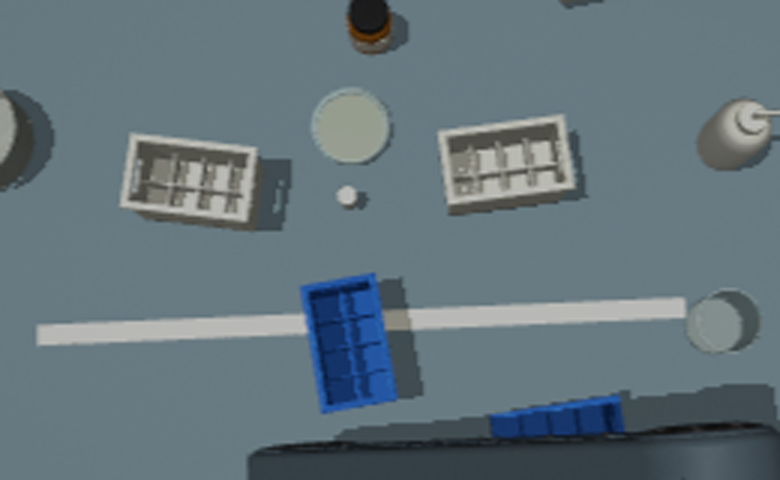

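View pics/side0c.png

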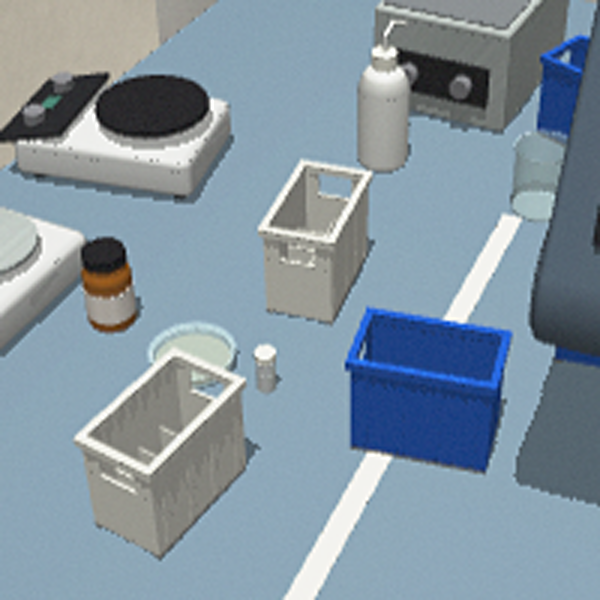

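```bash
cat > h.py <<'E'
import numpy as np,cv2
from rig import read_state,capture,bot
np.set_printoptions(precision=4,suppress=True)
CAM={"side":(np.array([[429.53367032,0,251.49258061],[0,429.53367032,189.31941942],[0,0,1]]),np.array([[-0.88349895,-0.46802015,-0.01966602],[-0.27834005,0.5582742,-0.78157325],[0.37677106,-0.6850453,-0.62350341]]),np.array([0.45369924,0.25024606,1.18908994])),
"top":(np.array([[446.02597737,0,251.84933963],[0,446.02597737,193.55441901],[0,0,1]]),np.array([[0.02087563,-0.99976953,0.00500968],[-0.989226,-0.02138118,-0.14482667],[0.1449004,-0.00193236,-0.98944436]]),np.array([-0.10369623,0.52946037,1.59426214]))}
def ray(n,uv,z):
    K,R,t=CAM[n];d=R.T@np.linalg.inv(K)@np.array([*uv,1.]);c=-R.T@t
    return c+d*(z-c[2])/d[2]
def proj(n,X):
    K,R,t=CAM[n];p=K@(R@np.array(X)+t);return p[:2]/p[2]
def snap(name,fn,box=None,f=3):
    c=capture(name);a=cv2.cvtColor(c["pixels"],cv2.COLOR_RGB2BGR)
    if box is not None: a=a[box[1]:box[3],box[0]:box[2]]
    cv2.imwrite("pics/"+fn,cv2.resize(a,None,fx=f,fy=f,interpolation=cv2.INTER_CUBIC))
E
python3 - <<'E'
from h import *
for n in CAM: print(n,"cam at",-CAM[n][1].T@CAM[n][2])
T=lambda p,z:ray("top",(p[0]/3+110,p[1]/3+120),z)
for nm,q in (("L",[(131,133),(258,148),(248,222),(121,207)]),("R",[(438,131),(564,115),(577,188),(449,205)])):
    P=np.array([T(p,.12) for p in q]);c=P.mean(0);print(nm,P[:,:2].tolist(),c)
    e=P[0]-P[1]+P[3]-P[2];print("yaw",np.arctan2(-e[0],e[1]),np.linalg.norm(e)/2,np.linalg.norm(P[0]-P[3]))
print("blue1",[T(p,.12)[:2] for p in [(301,286),(376,273),(396,400),(322,412)]])
print("blue2 rim",[T(p,.12)[:2] for p in [(490,415),(621,396)]])
for nm,p,z in (("tapeL",(37,335),0),("tapeR",(686,307),0),("vial",(347,196),.05),("petri",(351,126),.017),("beaker",(723,320),.0),("jar",(369,15),.1),):print(nm,T(p,z))
print("wash",ray("top",(352,174),0),"pot",ray("top",(100,165),.088), "boat",ray("top",(94,224),0))
E
```

```text
side cam at [0.0225 0.8872 0.9459]
top cam at [ 0.2949 -0.0893  1.6546]
L [[0.6157628058479484, 0.25415533731227724], [0.6011571703370449, 0.10511950763496317], [0.5136447867290097, 0.11328654923768405], [0.5280300243066216, 0.261119385000266]] [0.5646 0.1834 0.12  ]
yaw -0.09734688105818078 0.14914043318505157 0.08800874341324703
R [[0.6260288224390906, -0.10462755077395385], [0.648432045202741, -0.2520631800000455], [0.5618773601817116, -0.2677105014975111], [0.53861951305115, -0.11911144797014325]] [ 0.5937 -0.1859  0.12  ]
yaw 0.15303629054656487 0.1497677090504037 0.08860118873732178
blue1 [array([0.4406, 0.0494]), array([ 0.4575, -0.0365]), array([ 0.3129, -0.063 ]), array([0.2977, 0.0206])]
blue2 rim [array([ 0.2983, -0.1701]), array([ 0.3228, -0.3189])]
tapeL [0.3845 0.3833 0.    ]
tapeR [ 0.4361 -0.4175  0.    ]
vial [0.5581 0.0036 0.05  ]
petri [0.6522 0.0032 0.017 ]
beaker [ 0.4209 -0.4632  0.    ]
jar [ 0.7707 -0.0192  0.1   ]
wash [ 0.62   -0.4692  0.    ] pot [0.6158 0.4529 0.088 ] boat [0.4106 0.4899 0.    ]
```

```bash
cat >> h.py <<'E'
def delta(xyz,ang):
    "tool-frame cm shift and turn about tool z, tool down, x_t heading ang deg (world)"
    s=read_state();R=s["tcp_rot"];d=R.T@(np.array(xyz)-s["position"])*100
    a=np.radians(ang);Rd=np.array([[np.cos(a),np.sin(a),0],[np.sin(a),-np.cos(a),0],[0,0,-1.]])
    w=cv2.Rodrigues(R.T@Rd)[0].ravel()
    print("t",s["time_s"],"pos",s["position"],"F",s["force"],"shift cm",d,"turn",w)
E
python3 - <<'E'
from h import *
delta((.5196,-.1973,.30),-81.2)
E
```

```text
t 0.1 pos [ 0.1671 -0.6016  0.2217] F [0.6274 0.4847 0.172 ] shift cm [-29.5411 -44.7787  -7.761 ] turn [-0.0002  0.0019  0.1172]
```

```bash
python3 -m crank '[[[0,0,-3.9],[0,0,0]],[[0,0,-3.9],[0,0,0]],[[-2.9,-4.0,0],[0,0,0]],[[-2.9,-4.0,0],[0,0,0]],[[-2.9,-4.0,0],[0,0,0]],[[-2.9,-4.0,0],[0,0,0]],[[-2.9,-4.0,0],[0,0,0]],[[-2.9,-4.0,0],[0,0,0]],[[-2.9,-4.0,0],[0,0,0]],[[-2.9,-4.0,0],[0,0,0]],[[-2.9,-4.0,0],[0,0,0]],[[-2.9,-4.0,0],[0,0,0]]]' -1
python3 - <<'E'
from h import *
delta((.5196,-.1973,.30),-81.2)
snap("top","top1.png",(110,100,410,320),2.6);snap("side","side1.png",None,1.5)
E
```

```text
time_s: 1.3
position: [0.4758, -0.2139, 0.3003]
tcp_rot: [[0.267, -0.964, -0.0], [-0.964, -0.267, 0.0], [-0.0, 0.0, -1.0]]
force: [0.7, -0.9, -0.7]
opening: 1.0
t 1.3 pos [ 0.4758 -0.2139  0.3003] F [ 0.6907 -0.9059 -0.7325] shift cm [-0.4228 -4.6665  0.0307] turn [0.0004 0.0003 0.1171]
```

View pics/top1.png

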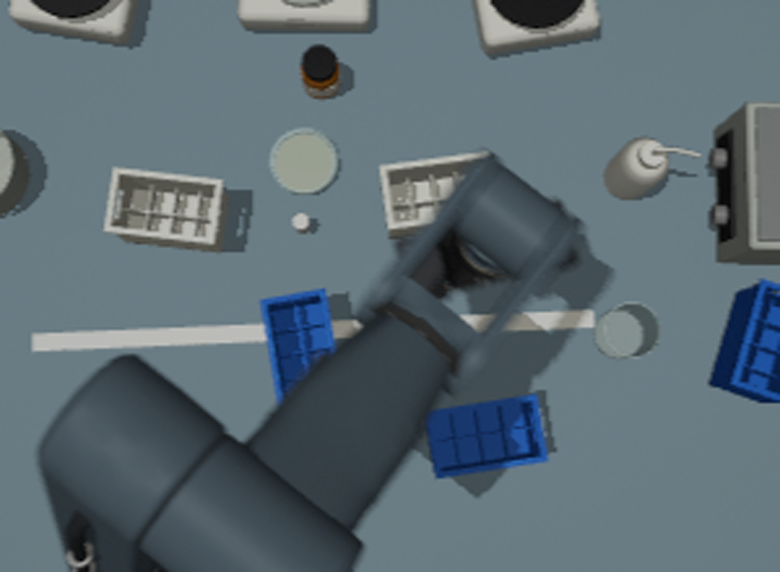

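View pics/side1.png

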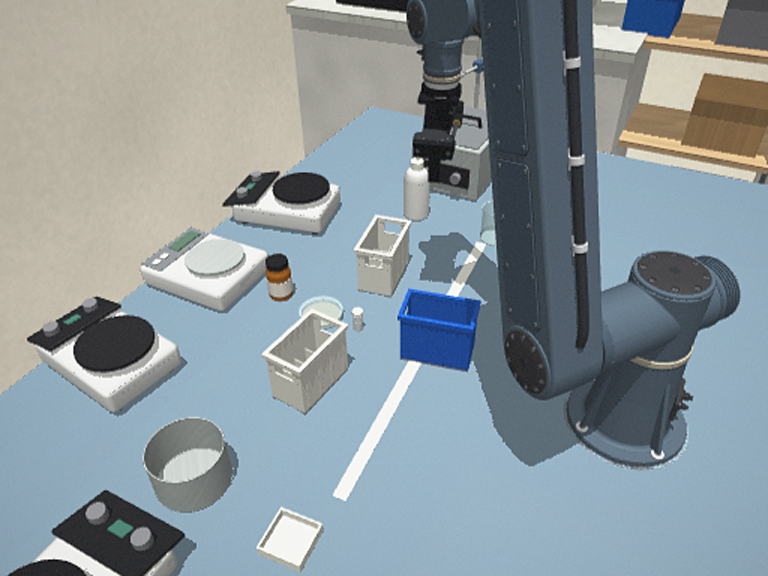

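Run:
```python
from h import *
T=lambda p,z:ray("top",(p[0]/2.6+110,p[1]/2.6+100),z)[:2]
P=[T(p,.12) for p in [(428,409),(540,394),(548,461),(437,477)]]
print("blue2",P,np.mean(P,0))
print("blue1",T((262,299),.12),T((325,289),.12),T((336,350),.12))
print("tape",T((32,342),0),T((594,318),0))
print("hot R front",T((487,53),.0),T((598,38),0),"bal",T((240,31),0),T((370,31),0),"hotL",T((12,32),0),T((130,45),0))
```

```text
blue2 [array([ 0.3019, -0.1744]), array([ 0.3244, -0.3212]), array([ 0.2381, -0.3316]), array([ 0.2146, -0.1873])] [ 0.2697 -0.2536]
blue1 [0.4418 0.0479] [ 0.4569 -0.0353] [ 0.3764 -0.052 ]
tape [0.385  0.3834] [ 0.4362 -0.4167]
hot R front [ 0.8252 -0.2613] [ 0.8519 -0.4257] bal [0.8507 0.1048] [ 0.855  -0.0876] hotL [0.8415 0.4418] [0.8256 0.2664]
```

```bash
python3 -m crank '[[[-0.4,-4.65,0],[0,0,0]],[[0,0,0],[0,0,0.117]],[[0,0,4.8],[0,0,0]],[[0,0,4.8],[0,0,0]],[[0,0,4.8],[0,0,0]],[[0,0,4.6],[0,0,0]],[[0,0,0],[0,0,0]]]'
python3 - <<'E'
from h import *
delta((.5196,-.1973,.108),-81.2)
snap("side","side2.png",(200,50,350,250),3)
E
```

```text
time_s: 2.1
position: [0.5135, -0.1973, 0.1041]
tcp_rot: [[0.152, -0.988, -0.014], [-0.988, -0.153, 0.008], [-0.01, 0.012, -1.0]]
force: [0.0, -0.0, -0.7]
opening: 1.005
t 2.1 pos [ 0.5135 -0.1973  0.1041] F [ 0.0199 -0.0147 -0.7461] shift cm [ 0.0878 -0.5956 -0.3957] turn [ 0.0124  0.0105 -0.0005]
```

View pics/side2.png

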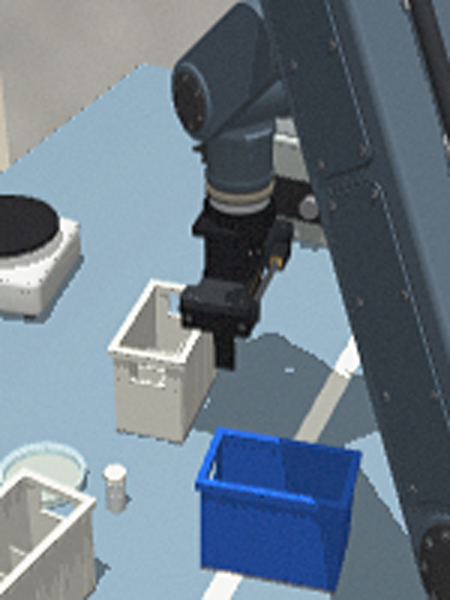

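```bash
python3 -m crank '[[[0,-0.7,0],[0,0,0]],[[0,-0.7,0],[0,0,0]],[[0,-0.5,0],[0,0,0]],[[0,-0.5,0],[0,0,0]],[[0,-0.5,-0.3],[0,0,0]],[[0,-0.5,-0.3],[0,0,0]],[[0,-0.5,-0.3],[0,0,0]],[[0,0,0],[0,0,0]]]'
python3 - <<'E'
from h import *
delta((.5196,-.1973,.108),-81.2)
snap("side","side3.png",(200,50,350,250),3)
E
```

```text
time_s: 2.95
position: [0.5585, -0.1934, 0.1202]
tcp_rot: [[0.153, -0.988, 0.002], [-0.988, -0.153, -0.0], [0.001, -0.002, -1.0]]
force: [-1.6, -0.8, 0.9]
opening: 1.003
t 2.95 pos [ 0.5585 -0.1934  0.1202] F [-1.5771 -0.8135  0.9385] shift cm [-0.2144  3.9038  1.2118] turn [-0.0017 -0.0007  0.0004]
```

View pics/side3.png

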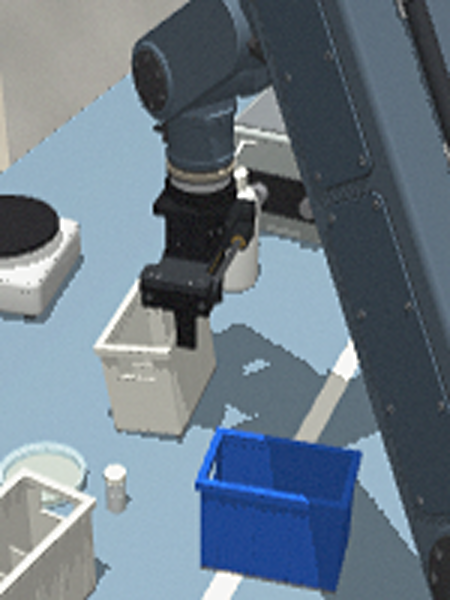

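```bash
python3 -m crank '[[[0,-0.8,-0.3],[0,0,0]],[[0,-0.8,-0.3],[0,0,0]],[[0,-0.8,-0.3],[0,0,0]],[[0,-0.8,-0.2],[0,0,0]],[[0,-0.8,-0.2],[0,0,0]],[[0,-0.8,-0.1],[0,0,0]],[[0,-0.8,0],[0,0,0]]]'
python3 - <<'E'
from h import *
delta((.5196,-.1973,.108),-81.2)
snap("side","side4.png",(200,50,350,250),3)
E
```

```text
time_s: 3.7
position: [0.6138, -0.1849, 0.1337]
tcp_rot: [[0.153, -0.988, 0.001], [-0.988, -0.153, -0.0], [0.0, -0.001, -1.0]]
force: [-0.3, -0.2, 0.1]
opening: 0.997
t 3.7 pos [ 0.6138 -0.1849  0.1337] F [-0.2632 -0.2112  0.0686] shift cm [-0.2179  9.4986  2.566 ] turn [-0.0008 -0.0005  0.0003]
```

View pics/side4.png

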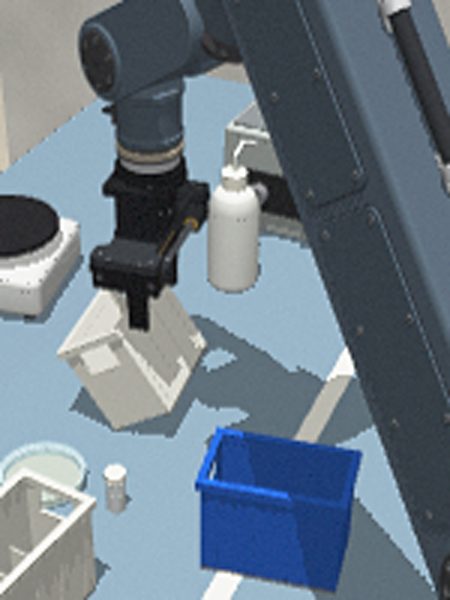

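```bash
python3 -m crank '[[[0,-0.8,0],[0,0,0]],[[0,-0.8,0],[0,0,0]],[[0,-0.8,0],[0,0,0]],[[0,0,0],[0,0,0]],[[0,0,0],[0,0,0]],[[0,0,0],[0,0,0]]]'
python3 - <<'E'
from h import *
delta((.5196,-.1973,.108),-81.2)
snap("side","side5.png",(200,50,350,250),3)
E
```

```text
time_s: 4.35
position: [0.636, -0.1812, 0.1334]
tcp_rot: [[0.153, -0.988, -0.001], [-0.988, -0.153, 0.0], [-0.0, 0.001, -1.0]]
force: [0.3, -0.9, -0.0]
opening: 1.0
t 4.35 pos [ 0.636  -0.1812  0.1334] F [ 0.2741 -0.8672 -0.028 ] shift cm [-0.1872 11.7491  2.548 ] turn [0.0006 0.0004 0.0001]
```

View pics/side5.png

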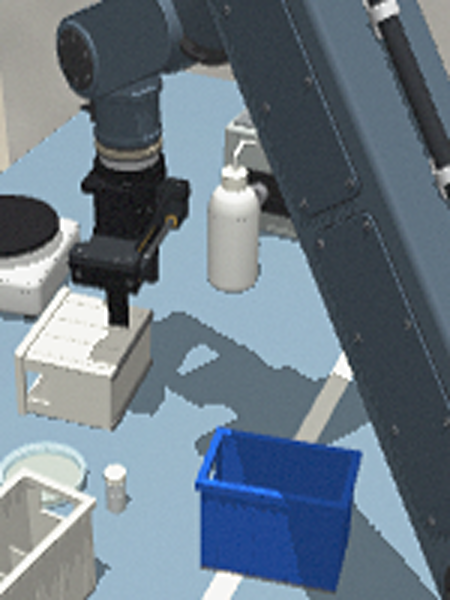

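Run:
```python
from h import *
c=capture("side");a=cv2.cvtColor(c["pixels"],cv2.COLOR_RGB2BGR)[135:200,200:262].astype(float)
a=np.clip(a*1.3,0,255).astype(np.uint8)
cv2.imwrite("pics/s5c.png",cv2.resize(a,None,fx=9,fy=9,interpolation=cv2.INTER_CUBIC))
```

```text
(no output)
```

View pics/s5c.png

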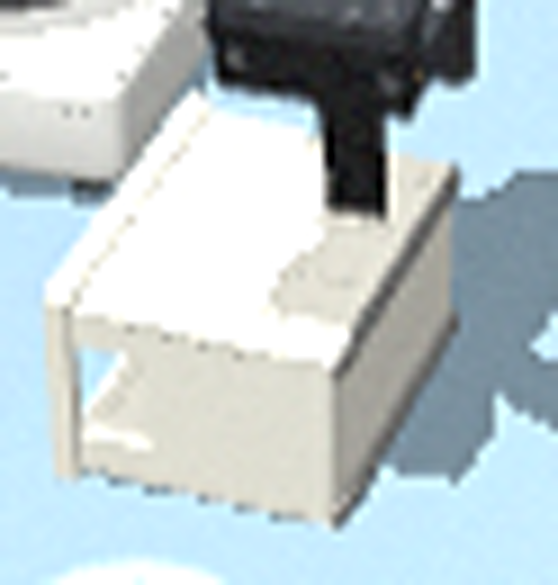

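```bash
python3 -m crank '[[[0,0,-4.8],[0,0,0]],[[0,0,-4.8],[0,0,0]],[[0,0,-4.8],[0,0,0]],[[-4.5,0,0],[0,0,0.12]],[[-4.5,0.6,0],[0,0,0.13]],[[-4.5,0.6,0],[0,0,0]],[[-4.5,0.6,0],[0,0,0]],[[-4.5,0.6,0],[0,0,0]],[[-4.5,0.6,0],[0,0,0]],[[-4.5,0.6,0],[0,0,0]],[[0,0,0],[0,0,0]]]' -0.3
python3 - <<'E'
from h import *
delta((.5845,.1815,.28),-95.6)
E
```

```text
time_s: 5.55
position: [0.6123, 0.1405, 0.2777]
tcp_rot: [[-0.09, -0.996, -0.0], [-0.996, 0.09, 0.003], [-0.003, 0.001, -1.0]]
force: [-0.3, -0.2, -0.1]
opening: 0.65
t 5.55 pos [0.6123 0.1405 0.2777] F [-0.3162 -0.1896 -0.1208] shift cm [-3.831   3.1388 -0.2182] turn [0.0007 0.0026 0.008 ]
```

```bash
python3 -m crank '[[[-3.8,3.1,0],[0,0,0.008]],[[0,0,0],[0,0,0]],[[0,0,4.7],[0,0,0]],[[0,0,4.7],[0,0,0]],[[0,0,4],[0,0,0]],[[0,0,2.6],[0,0,0]],[[0,0,2.3],[0,0,0]],[[0,0,0],[0,0,0]]]'
python3 - <<'E'
from h import *
delta((.5845,.1815,.095),-95.6)
snap("side","side6.png",(150,150,300,300),4)
snap("top","top6.png",(140,110,340,230),4)
E
```

```text
time_s: 6.35
position: [0.584, 0.1741, 0.0912]
tcp_rot: [[-0.105, -0.994, -0.008], [-0.994, 0.105, -0.001], [0.002, 0.008, -1.0]]
force: [0.6, 0.1, -0.5]
opening: 0.651
t 6.35 pos [0.584  0.1741 0.0912] F [ 0.5806  0.0738 -0.4807] shift cm [-0.7377  0.026  -0.3789] turn [ 0.0076 -0.002  -0.0074]
```

View pics/side6.png

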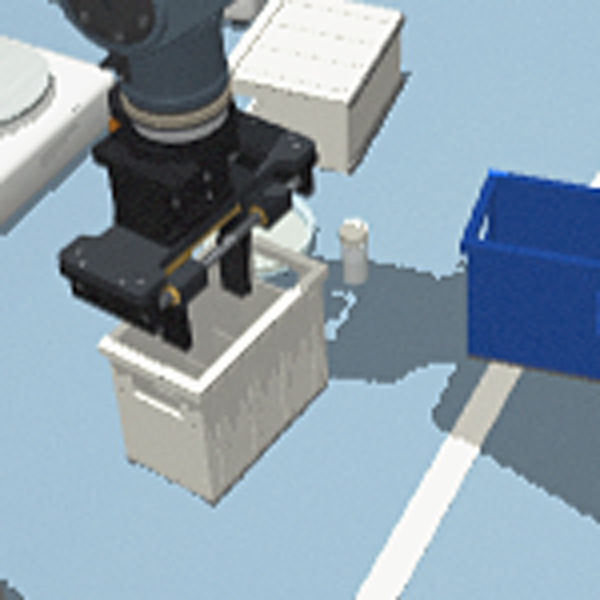

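View pics/top6.png

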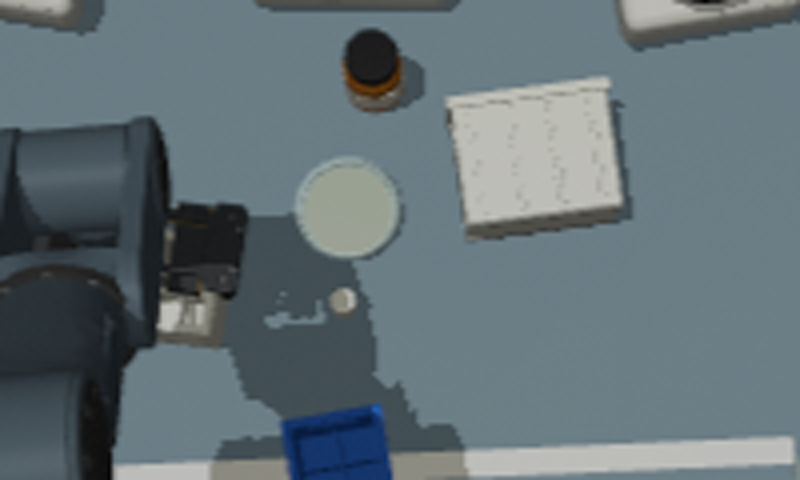

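```bash
python3 -m crank '[[[-0.4,0,-3],[0,0,0]],[[-0.3,0,-4],[0,0,0]],[[0,-1.8,0],[0,0,0]],[[0,-1.9,0],[0,0,-0.007]],[[0,-1.8,0],[0,0,0]],[[0,0,0],[0,0,0]],[[0,0,3],[0,0,0]],[[0,0,2.8],[0,0,0]],[[0,0,0],[0,0,0]]]'
python3 - <<'E'
from h import *
delta((.5646+.0746,.1834-.0073,.105),-95.6)
snap("side","side7.png",(150,150,300,300),4)
E
```

```text
time_s: 7.35
position: [0.6381, 0.1766, 0.1038]
tcp_rot: [[-0.097, -0.995, -0.008], [-0.995, 0.097, -0.001], [0.002, 0.008, -1.0]]
force: [-1.4, 0.3, -0.6]
opening: 0.652
t 7.35 pos [0.6381 0.1766 0.1038] F [-1.3687  0.257  -0.56  ] shift cm [ 0.0356 -0.1122 -0.1199] turn [ 0.0082 -0.0017  0.0006]
```

View pics/side7.png

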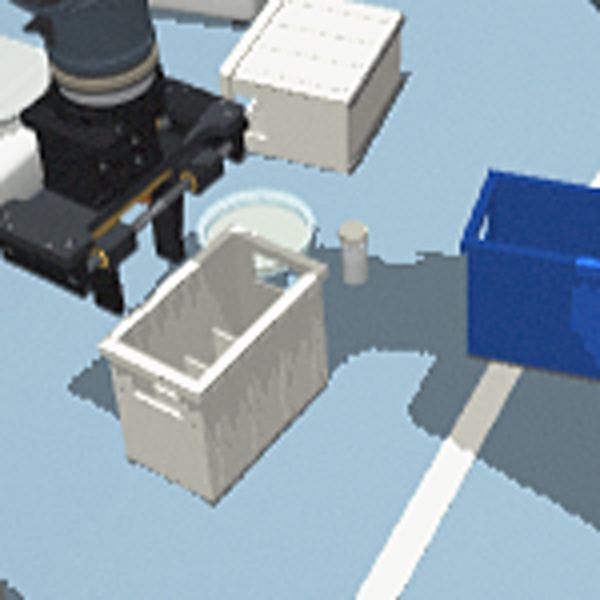

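```bash
python3 -m crank '[[[0,0.7,0],[0,0,0]],[[0,0.7,0],[0,0,0]],[[0,0.5,0],[0,0,0]],[[0,0.5,-0.2],[0,0,0]],[[0,0.5,-0.3],[0,0,0]],[[0,0.5,-0.3],[0,0,0]],[[0,0.5,-0.3],[0,0,0]],[[0,0,0],[0,0,0]]]'
python3 - <<'E'
from h import *
delta((.5646+.0746,.1834-.0073,.105),-95.6)
snap("side","side8.png",(150,150,300,300),4)
E
```

```text
time_s: 8.2
position: [0.6024, 0.181, 0.1181]
tcp_rot: [[-0.097, -0.995, -0.0], [-0.995, 0.097, 0.0], [-0.0, 0.0, -1.0]]
force: [1.3, 0.1, 0.7]
opening: 0.65
t 8.2 pos [0.6024 0.181  0.1181] F [1.3308 0.1431 0.7399] shift cm [ 0.131  -3.7064  1.3119] turn [0.0003 0.0001 0.0007]
```

View pics/side8.png

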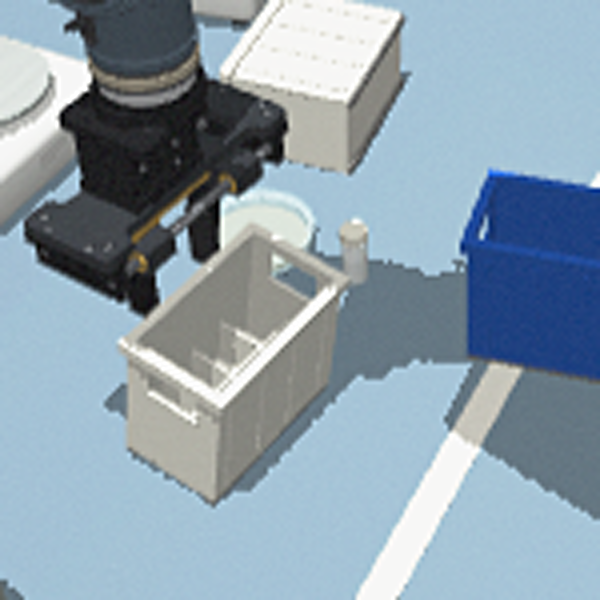

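```bash
python3 -m crank '[[[0,0.8,-0.3],[0,0,0]],[[0,0.8,-0.3],[0,0,0]],[[0,0.8,-0.3],[0,0,0]],[[0,0.8,-0.2],[0,0,0]],[[0,0.8,-0.2],[0,0,0]],[[0,0.8,-0.1],[0,0,0]],[[0,0.8,0],[0,0,0]],[[0,0.8,0],[0,0,0]],[[0,0.8,0],[0,0,0]],[[0,0,0],[0,0,0]],[[0,0,0],[0,0,0]],[[0,0,0],[0,0,0]]]'
python3 - <<'E'
from h import *
delta((.5646+.0746,.1834-.0073,.105),-95.6)
snap("side","side9.png",(150,150,300,300),4)
snap("top","top9.png",(110,110,310,260),4)
E
```

```text
time_s: 9.45
position: [0.532, 0.1878, 0.1316]
tcp_rot: [[-0.097, -0.995, 0.001], [-0.995, 0.097, 0.0], [-0.0, -0.001, -1.0]]
force: [0.6, -0.0, -0.2]
opening: 0.651
t 9.45 pos [0.532  0.1878 0.1316] F [ 0.589  -0.027  -0.1626] shift cm [  0.1197 -10.7784   2.6683] turn [-0.0007  0.0002  0.0004]
```

View pics/side9.png

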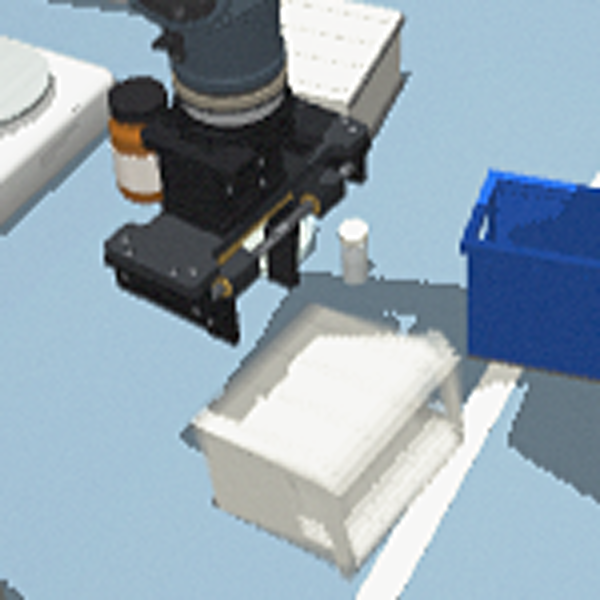

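View pics/top9.png

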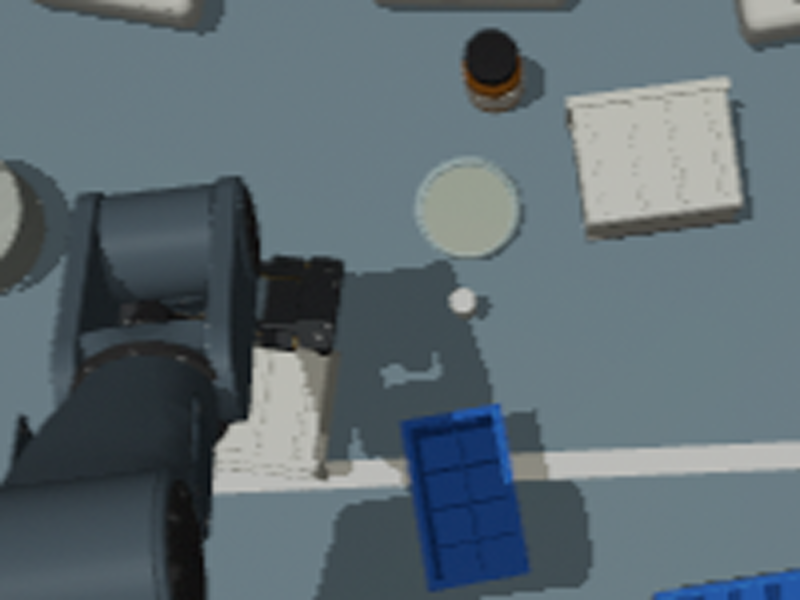

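```bash
python3 -m crank '[[[0,-2.5,0],[0,0,0]],[[0,-2.5,0],[0,0,0]],[[0,0,0],[-0.12,0,0]],[[0,0,0],[0,0,0]]]'
python3 - <<'E'
from h import *
delta((.565,.1834,.02),-95.6)
snap("side","side10.png",(190,200,290,300),6)
snap("top","top10.png",(110,140,260,260),5)
E
```

```text
time_s: 9.95
position: [0.5852, 0.1822, 0.1312]
tcp_rot: [[-0.099, -0.988, -0.115], [-0.995, 0.098, 0.012], [-0.001, 0.116, -0.993]]
force: [0.6, -1.1, -0.6]
opening: 0.651
t 9.95 pos [0.5852 0.1822 0.1312] F [ 0.6448 -1.1042 -0.5983] shift cm [ 0.0903  0.7131 11.2813] turn [ 0.1163  0.0007 -0.0012]
```

View pics/side10.png

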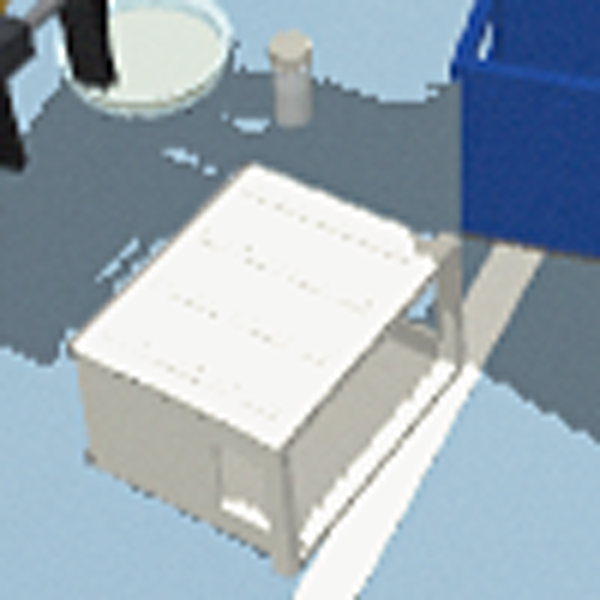

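View pics/top10.png

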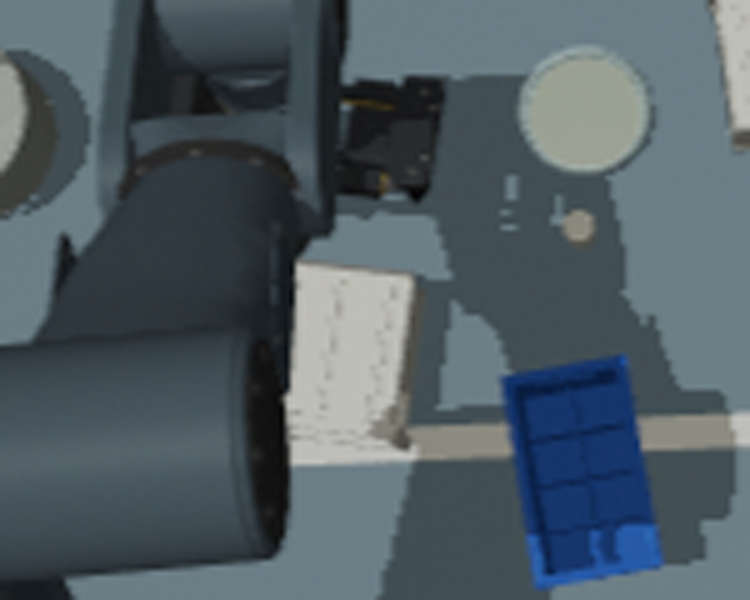

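Run:
```python
from h import *
S=lambda p,z:ray("side",(p[0]/6+190,p[1]/6+200),z)
for n,p,z in (("topL",(72,350),.081),("topR",(252,163),.081),("footL",(90,458),0),("mouthL",(293,575),0),("mouthR",(460,370),0)):print(n,S(p,z))
T=lambda p,z:ray("top",(p[0]/5+110,p[1]/5+140),z)
print(T((416,275),.081),T((298,262),.081),T((410,447),0))
```

```text
topL [0.5249 0.2602 0.081 ]
topR [0.5132 0.1184 0.081 ]
footL [0.5272 0.2548 0.    ]
mouthL [0.4091 0.2701 0.    ]
mouthR [ 0.3963  0.1269 -0.    ]
[0.5156 0.1164 0.081 ] [0.5232 0.2008 0.081 ] [0.3983 0.1263 0.    ]
```

```bash
python3 -m crank '[[[0,0,0],[0,0.0095,-0.08]],[[0,0,0],[0,0.0095,-0.08]],[[0,0,0],[0,0,0]]]' -1
python3 - <<'E'
from h import *
delta((.56,.19,.025),-86.3)
E
```

```text
time_s: 10.35
position: [0.5795, 0.1834, 0.1315]
tcp_rot: [[0.065, -0.991, -0.12], [-0.998, -0.064, -0.008], [0.0, 0.12, -0.993]]
force: [-0.2, -0.7, -0.9]
opening: 0.835
t 10.35 pos [0.5795 0.1834 0.1315] F [-0.1969 -0.7153 -0.869 ] shift cm [-0.7885  0.6121 10.7999] turn [ 0.1204 -0.      0.0002]
```

```bash
python3 -m crank '[[[-0.4,0.3,3],[0,0,0]],[[-0.4,0.3,3],[0,0,0]],[[0,0,2.5],[0,0,0]],[[0,0,2.3],[0,0,0]],[[0,0,0],[0,0,0]]]'
python3 - <<'E'
from h import *
delta((.44,.1825,.025),-86.3)
E
```

```text
time_s: 10.85
position: [0.5578, 0.1895, 0.0224]
tcp_rot: [[0.063, -0.99, -0.127], [-0.998, -0.062, -0.008], [0.0, 0.127, -0.992]]
force: [-1.0, 0.3, 0.3]
opening: 0.993
t 10.85 pos [0.5578 0.1895 0.0224] F [-0.9656  0.2671  0.3107] shift cm [-0.0428 11.7384  1.2463] turn [ 0.1274 -0.0004 -0.0017]
```

```bash
python3 -m crank '[[[0,0.8,0.1],[0,0,0]],[[0,0.8,0.1],[0,0,0]],[[0,0.6,0.07],[0,0,0]],[[0,0.6,0.07],[0,0,0]],[[0,0.7,0.08],[0,0,0]],[[0,0.7,0.08],[0,0,0]],[[0,0.7,0.08],[0,0,0]],[[0,0.7,0.08],[0,0,0]],[[0,0.7,0.08],[0,0,0]],[[0,0.7,0.08],[0,0,0]]]'
python3 - <<'E'
from h import *
delta((.44,.1825,.025),-86.3)
snap("side","side11.png",(190,170,330,310),4.3)
E
```

```text
time_s: 11.85
position: [0.4914, 0.185, 0.0253]
tcp_rot: [[0.064, -0.991, -0.119], [-0.998, -0.064, -0.008], [0.0, 0.119, -0.993]]
force: [4.1, 0.3, 1.5]
opening: 1.002
t 11.85 pos [0.4914 0.185  0.0253] F [4.1032 0.3198 1.4943] shift cm [-0.0788  5.1087  0.645 ] turn [ 0.1192 -0.     -0.0001]
```

View pics/side11.png

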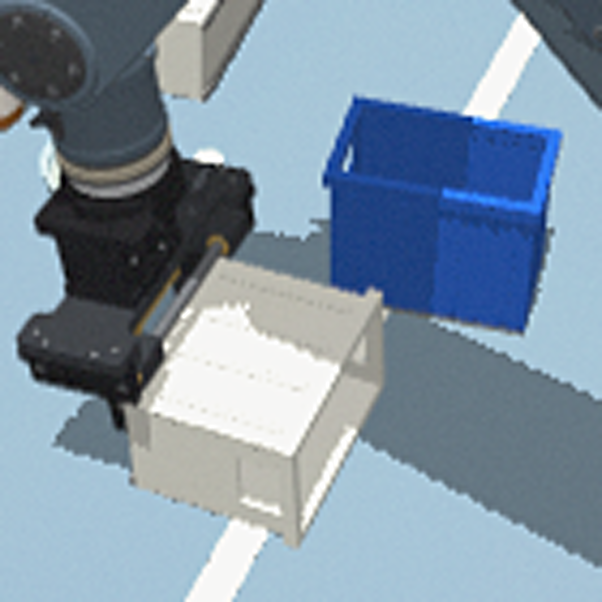

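```bash
python3 -m crank '[[[0,0.7,0.08],[0,0,0]],[[0,0.7,0.08],[0,0,0]],[[0,0.7,0.08],[0,0,0]],[[0,0.7,0.08],[0,0,0]],[[0,0.7,0.08],[0,0,0]],[[0,0.7,0.08],[0,0,0]],[[0,0.4,0.05],[0,0,0]],[[0,0,0],[0,0,0]]]'
python3 - <<'E'
from h import *
delta((.40,.1825,.025),-86.3)
snap("side","side12.png",(210,180,330,320),4.3)
E
```

```text
time_s: 12.7
position: [0.4437, 0.1822, 0.0255]
tcp_rot: [[0.064, -0.99, -0.122], [-0.998, -0.064, -0.008], [-0.0, 0.122, -0.992]]
force: [-0.2, -0.5, 0.3]
opening: 1.001
t 12.7 pos [0.4437 0.1822 0.0255] F [-0.1989 -0.4521  0.2751] shift cm [-0.3112  4.3217  0.5802] turn [ 0.1226  0.0002 -0.0005]
```

View pics/side12.png

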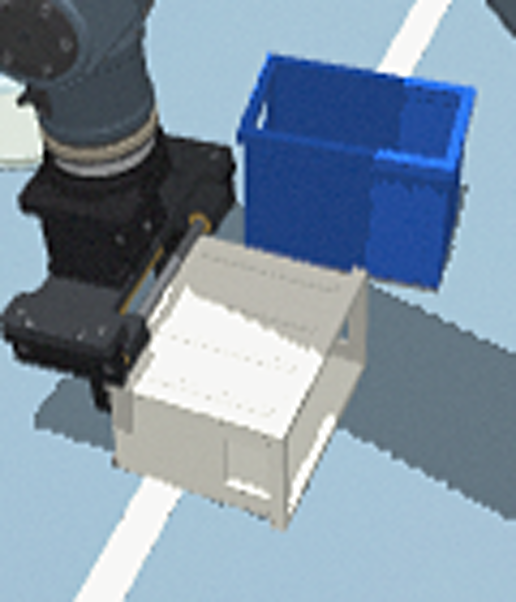

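Run:
```python
from h import *
S=lambda p,z:ray("side",(p[0]/4.3+210,p[1]/4.3+180),z)
tx=lambda y:.385-.064*(y-.3834)
for n,p,z in (("footL",(113,465),0),("mouthL",(283,528),0),("topR",(205,235),.083)):
    P=S(p,z);print(n,P,"line x",tx(P[1]))
```

```text
footL [0.4279 0.2508 0.    ] line x 0.3934880916540105
mouthL [0.3107 0.2452 0.    ] line x 0.39384354434048063
topR [0.4314 0.114  0.083 ] line x 0.40224191562288536
```

```bash
python3 -m crank '[[[0,0.7,0.08],[0,0,0]],[[0,0.7,0.08],[0,0,0]],[[0,0.7,0.08],[0,0,0]],[[0,0.7,0.08],[0,0,0]],[[0,0.7,0.08],[0,0,0]],[[0,0.5,0.06],[0,0,0]],[[0,0.2,0.03],[0,0,0]],[[0,0,0],[0,0,0]],[[0,0,0],[0,0,0]],[[0,-2,-0.25],[0,0,0]],[[0,-4,-0.5],[0,0,0]],[[0,-4,-0.5],[0,0,0]]]'
python3 - <<'E'
from h import *
delta((.40,.1825,.025),-86.3)
snap("side","side13.png",(220,190,320,320),4.5)
snap("top","top13.png",(110,140,310,320),3.3)
E
```

```text
time_s: 13.95
position: [0.5039, 0.1861, 0.0262]
tcp_rot: [[0.064, -0.991, -0.121], [-0.998, -0.064, -0.008], [-0.0, 0.122, -0.993]]
force: [1.0, 0.9, -1.0]
opening: 0.998
t 13.95 pos [0.5039 0.1861 0.0262] F [ 1.0361  0.8665 -0.9658] shift cm [-0.3086 10.2982  1.3839] turn [ 0.1219  0.0002 -0.0004]
```

View pics/side13.png

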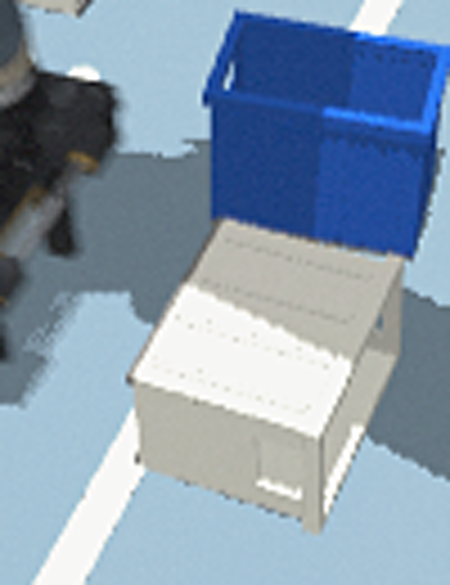

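View pics/top13.png

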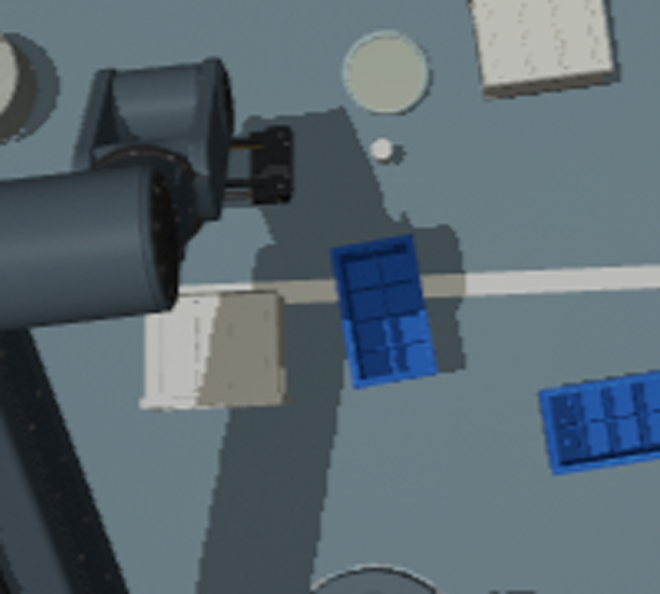

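Run:
```python
from h import *
S=lambda p,z:ray("side",(p[0]/4.5+220,p[1]/4.5+190),z)
T=lambda p,z:ray("top",(p[0]/3.3+110,p[1]/3.3+140),z)
tx=lambda y:.385-.064*(y-.3834)
for n,P in (("footL",S((138,464),0)),("topL",S((131,380),.082)),("topR",S((220,222),.082)),("T topR",T((281,290),.082)),("T top mid",T((190,294),.082))):
    print(n,P,"past line mm",1000*(tx(P[1])-P[0]))
# tape check from side: left edges at crop
for p in ((132,415),(140,470),(30,585),(85,585)): P=S(p,0);print(P,1000*(tx(P[1])-P[0]))
```

```text
footL [ 0.3849  0.2476 -0.    ] past line mm 8.815535647573924
topL [0.3849 0.2525 0.082 ] past line mm 8.467536558728117
topR [0.3952 0.1155 0.082 ] past line mm 6.978690662072518
T topR [0.3988 0.1047 0.082 ] past line mm 4.068613664983234
T top mid [0.3924 0.2015 0.082 ] past line mm 4.1922483640651205
[0.4057 0.2164 0.    ] -9.972428918101073
[0.3817 0.251  0.    ] 11.752360348517122
[0.3998 0.3504 0.    ] -12.735790929884082
[0.372  0.3361 0.    ] 16.052018284630265
```

```bash
python3 -m crank '[[[0,3,0.37],[0,0,0]],[[0,3,0.37],[0,0,0]],[[0,2,0.25],[0,0,0]],[[0,1.2,0.15],[0,0,0]],[[0,0.4,0.05],[0,0,0]],[[0,0.4,0.05],[0,0,0]],[[0,0.3,0.03],[0,0,0]],[[0,0.3,0.03],[0,0,0]],[[0,0,0],[0,0,0]],[[0,0,0],[0,0,0]]]'
python3 -m crank '[[[0,-2,-0.25],[0,0,0]],[[0,-4,-0.5],[0,0,0]],[[0,-4,-0.5],[0,0,0]],[[0,0,-4.8],[0,0,0]],[[0,0,-4.8],[0,0,0]],[[0,0,-4.8],[0,0,0]],[[0,-3,-3],[0,0,0]],[[0,-3,-3],[0,0,0]],[[0,-3,0],[0,0,0]],[[0,0,0],[0,0,0]],[[0,0,0],[0,0,0]]]'
python3 - <<'E'
from h import *
delta((.40,.1825,.025),-86.3)
snap("side","side14.png",(220,190,320,320),4.5)
snap("side","side14f.png",None,1.5)
snap("top","top14.png",(100,80,410,330),2.5)
E
```

```text
time_s: 15.05
position: [0.3979, 0.1793, 0.0259]
tcp_rot: [[0.064, -0.991, -0.118], [-0.998, -0.063, -0.007], [-0.0, 0.119, -0.993]]
force: [1.4, 0.5, -0.6]
opening: 0.998
time_s: 16.15
position: [0.61, 0.1926, 0.217]
tcp_rot: [[0.064, -0.99, -0.123], [-0.998, -0.063, -0.008], [-0.0, 0.123, -0.992]]
force: [-1.0, -0.4, -1.0]
opening: 0.999
t 16.15 pos [0.61   0.1926 0.217 ] F [-0.9917 -0.3689 -0.9678] shift cm [-0.3281 18.4937 21.6484] turn [ 0.1238  0.0002 -0.0009]
```

View pics/side14.png

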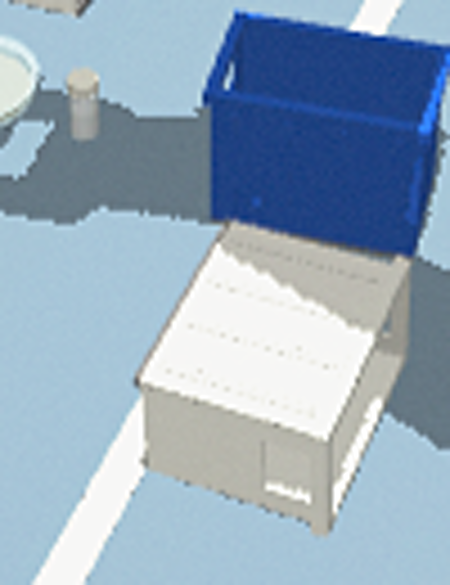

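View pics/top14.png

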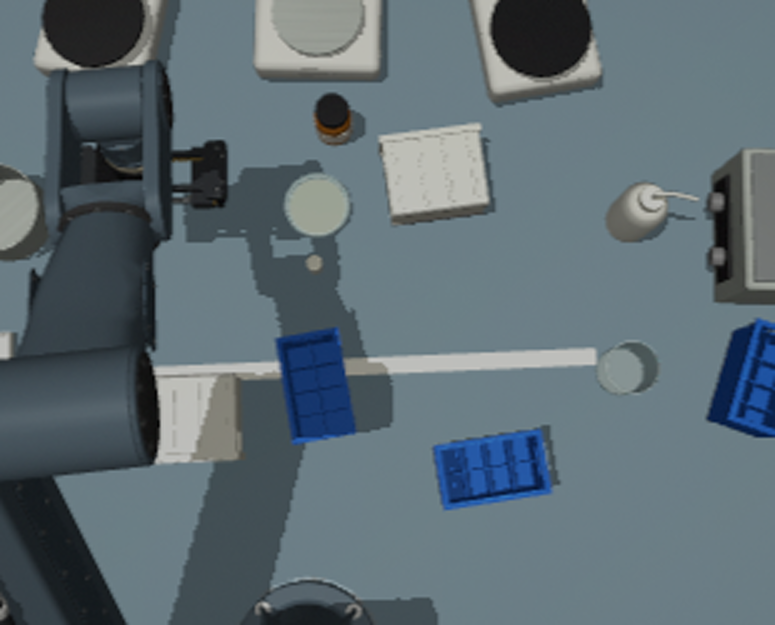

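View pics/side14f.png

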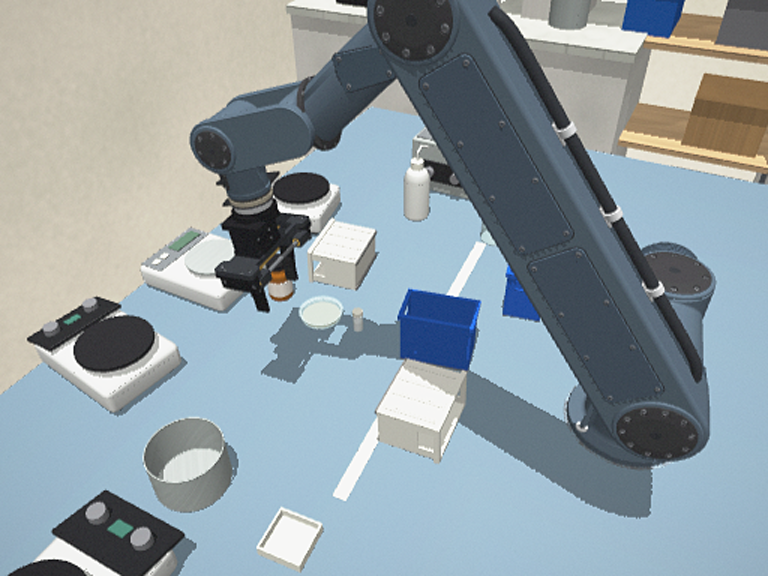

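Run:
```python
from h import *
S=lambda p,z:ray("side",(p[0]/4.5+220,p[1]/4.5+190),z)
T=lambda p,z:ray("top",(p[0]/2.5+100,p[1]/2.5+80),z)
tx=lambda y:.385-.064*(y-.3834)
for n,P in (("footL",S((144,467),0)),("topL",S((136,382),.082)),("topR",S((228,222),.082)),("T topR",T((238,374),.082))):
    print(n,P,"past mm",1000*(tx(P[1])-P[0]))
for n,p,z in (("vial",(314,263),.05),("petri",(318,206),.017),("jar",(332,105),.1),("blue1",(277,340),.12),("blue2",(433,446),.12)):print(n,T(p,z))
bot.hand_in()
```

```text
footL [0.3806 0.248  0.    ] past mm 13.05333777392187
topL [0.3817 0.2525 0.082 ] past mm 11.720870401406236
topR [0.3907 0.1132 0.082 ] past mm 11.58103488653528
T topR [0.3927 0.1043 0.082 ] past mm 10.141765998264606
vial [0.5586 0.0039 0.05  ]
petri [0.6507 0.0024 0.017 ]
jar [ 0.7819 -0.0182  0.1   ]
blue1 [0.4383 0.0477 0.12  ]
blue2 [ 0.2981 -0.1696  0.12  ]
the job is handed in; nothing more can be done
```

I tipped both crates onto their long sides, pushed the left one just across the tape, and handed the job in at about 16.3 s, with the gripper clear of everything.

- **Which crate is stamped:** I never saw the stamp itself. The right crate was tipped away from the robot. The side camera showed its underside plain, so the left crate must be the stamped one. I tipped the left crate towards the robot so I could push its flat underside, and neither camera could see its underside that way round.
- **Left crate:** it lies on its side in the dispatch strip, roughly parallel to the tape. The corners I measured are about 10–13 mm past the middle of the tape in the last pictures. An earlier check gave only 4–9 mm, with the two cameras about 3–5 mm apart, so I pushed it about 4 mm further.
- **Right crate:** it stayed on its side where it fell, beyond the line.
- **Everything else:** the vial, petri dish and both nearby blue crates re-measured within about 5 mm of where they started. The jar reading differed by 11 mm, but I clicked a different spot on its cap and never went near it. The rest looked unmoved in the pictures.
- **Forces:** wrist force stayed at about 4 N or less in every reading.

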